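# Clear the trimmings and show the mould's hidden dot to the bench camera

## Task

With the bench brush, sweep the four plaster offcuts off the camera stand's white board into the green dustpan (no picking or pushing them with the fingers), then put the brush down on the table, clear of the board. Then take the inspection mirror by its red grip and hold it, clear of everything, with the middle of its glass straight above the cross on the board and level with the red dot on the side of the mould, angled so that the stand's camera sees the dot in the middle of the glass; finish holding it still like that, fingers closed on it. Do not bump the stand, and leave the bowl, the paint jar and the clamp where they are.

Things in the scene. Friction and masses are not known exactly. Their poses are not given: they have to be found in the camera images.
- stand: Fixed camera stand: white board 18 mm thick with a black cross, carrying a plaster mould, a column and a grey bench camera. Origin: on the table under the cross. x axis: from the mould over the cross towards the dustpan (the way the red dot looks); z up. The board runs from x -310 to +90 mm, y -120 to +120 mm in this frame.
- mould_top (a point): Middle of the mould's top (stand x -160, y 0, z 132 mm). The mould is a round plaster drum on the board, radius 50 mm (54 at its foot), blue strap round it, overhanging rim of radius 61 mm over its top 28 mm; a yellow key mark on the rim lies right over the red dot.
- column_foot (a point): Foot of the upright aluminium column on the board, at stand x -275, y 0, z 18 mm: radius 13 mm (foot 32), its top 548 mm above the table. The camera hangs from it over the mould, looking obliquely down at point view; nothing but the column and mould is lower than 400 mm.
- cross (a point): Middle of the black cross on the board's upper face (z 18 mm), at x 0, y 0 of the stand.
- dot (a point): Centre of the red dot, 14 mm across, on the mould's upright side, under the overhanging rim; it looks along the stand's x. At x -110, y 0, z 78 mm in the stand's frame.
- lens (a point): Centre of the bench camera's front lens, at x -160, y 0, z 420 mm in the stand's frame.
- view (a point): Where the middle of the glass belongs: straight above the cross, level with the dot, 78 mm over the table, 110 mm from the dot. Its z axis is the way the glass must face: halfway between the directions to dot and lens (towards the stand's -x, 32.5 degrees above level).
- pan: Fixed green dustpan, open lip against the board's +x edge, axes as the stand's. Origin: on the table under its middle, 155 mm from the cross. 130 (x) x 210 (y) mm over all but the handle; floor 3 mm thick, 15 mm lower than the board's face; walls 45 mm high (sides 24 mm for 30 mm next to the lip), roofed over the back 40 mm; handle 80 mm on from the back.
- brush: Loose wooden bench brush, 160 g, standing on its bristles. Origin: under the middle of the bristles. Bristles 150 mm (x) x 30 mm (y), 36 mm high, stiff (they do not bend); wood back 156 x 36 mm above them to z 56; handle on to -x, from x -78 to -205, 22 mm wide, z 36 to 56 mm. Used broadside: it sweeps along its y.
- brush_grip (a point): Point in the brush's handle to grip, fingers closing along the brush's y: x -135, y 0, z 46 mm in its frame.
- mirror: Loose inspection mirror, 100 g, lying on its red flat-sided grip: 110 (x) x 18 (y) x 16 mm (z). Origin: under the grip's middle. A bent steel stem to +x carries a round mirror 60 mm across, 5 mm thick, rigidly: its glass has its centre at x 145, y 0, z 32 mm and faces the body's -y, 15 degrees upward. Grip with the fingers closing along y.
- glass (a point): Centre of the mirror's glass; z axis straight out of the glass, x axis along the grip towards the head.
- offcut1: Loose plaster offcut, a white chunk about 24 x 18 x 20 mm, 18 g, lying on the board around the cross (stand x -28 to 45, y -61 to 61 mm). Origin: its underside's middle.
- offcut2: Loose plaster offcut, a yellow chunk about 20 x 20 x 22 mm, 18 g, lying on the board around the cross (stand x -28 to 45, y -61 to 61 mm). Origin: its underside's middle.
- offcut3: Loose plaster offcut, a white chunk about 26 x 16 x 19 mm, 18 g, lying on the board around the cross (stand x -28 to 45, y -61 to 61 mm). Origin: its underside's middle.
- offcut4: Loose plaster offcut, a yellow chunk about 19 x 22 x 20 mm, 18 g, lying on the board around the cross (stand x -28 to 45, y -61 to 61 mm). Origin: its underside's middle.
- bowl: Bystander: loose blue bowl, 124 mm across, 70 mm high. Origin: under its middle.
- paint_jar: Bystander: loose blue paint jar with white lid, 56 mm across, 70 mm high. Origin: under its middle.
- clamp: Bystander: loose steel spring clamp with orange jaws, lying flat, about 100 x 45 x 20 mm. Origin: under its pivot.
Things that resemble listed ones, but are neither listed nor needed, are in the scene too. Leave any turquoise look-alike of the mirror alone.

How it is judged:
By the outcome, as a careful person would: the job done as asked, in the order asked, and still so for the second after the job is handed in, while the arm keeps its last pose, push and grip.
It also fails if it takes over 54 s, if anything falls off the work surface, if the arm or the gripper's body presses on something with over 40 N, if the wrist force passes 120 N, or if a joint passes its speed limit or range.

## Robot

A 6-joint arm with a two-finger parallel gripper is mounted at the origin on the work surface. World frame = base frame: x ahead of the robot, y to its left, z up, the work surface at z = 0. Lengths are in m, angles in rad, forces in N, time in s.
With the tool pointing down it reaches from about 0.225 to 0.875 m from the base axis. Payload 3.4 kg.
Tool frame: the origin (TCP) lies midway between the tips of the shut fingers; the grasp point (between the pads) lies 19 mm behind it (r.tcp_to_grasp is the distance from the TCP to the grasp point, in m); z points along the fingers, y is the line along which they close (so a half turn about z gives the same grasp; the last joint's range is limited). The gripper opens to 85 mm and grips with 20 to 120 N. Pads are 22 mm wide; open, the fingers measure 114 mm over their backs; the gripper's body (76 mm by 85 mm) begins 54 mm behind the grasp point. The pads swing forward as they close: fully open they stand 13 mm farther back than shut.
Start: joints at [-1.375, 0.276, 1.505, -0, 1.361, -0.121], TCP at [0.179, -0.546, 0.194] pointing down, gripper open.
Joint ranges: [-2.89, 2.89], [-0.75, 2.08], [0.22, 2.7], [-1.18, 4.32], [0.11, 2.71], [-2.7, 2.7]. Speed limits (rad/s): [2.57, 2.57, 3.14, 3.14, 3.14, 3.14].

## Interface

Orientations are given as a 3x3 rotation matrix whose columns are the frame's x, y, z axes.
In Python, from workcell import r gives the robot as it stands. Calls block until the motion is done:
- r.move_to(position, orientation): joint-space move of the TCP to a pose.
- r.move_linear(position, attitude=None, vel=0.15): straight line of the TCP; attitude=None keeps the orientation; vel is the mean speed in m/s.
- r.move_j(angles): joint-space move.
- r.grip(opening): opening from 0.0 (shut) to 1.0 (fully open); the grip force is fixed at half the most; returns when the fingers have stopped.
- r.hold(seconds).
- r.solve_ik(position, orientation): joint angles nearest the present ones, or None.
- r.get_obs(): the state.
- r.capture(name): name is "scene" or "top" or "wrist"; returns the picture (384x512x3 uint8, blue, green, red); there is no depth.
- r.camera_info(name): a dict with "fx", "fy", "cx", "cy" (pixels), "rvec" (rotation vector, rad) and "tvec" (3), from world to camera coordinates, as OpenCV has them. Camera axes: x right, y down, z forward; pixel columns grow to the right and rows downward; lengths in m; the calibration is good to about 2 mm. A picture is of the moment at which its call begins: read the wrist's pose just before it. camera_info takes no time and is no camera call; for the wrist camera it gives the pose at the moment of the call.
A pose or a line that the arm cannot do raises r.PlanningError and nothing moves.
- r.finish_job(): hands the job in; it is judged then, once.
Trained networks look in the newest picture that a camera, given by its name, has taken for a name from the list of things; names that differ only in an ending like _2 or _b are one class to them, and where a whole thing is asked for, a point or a joint stands for the part that bears it (a point fixed in the world has none). Each returns a list of dicts, best first, with "confidence" (0 to 1); they miss things now and then, are a little off and sometimes report something else, mostly with a low value. They report only what shows in the picture. A call takes as long as a camera call. They do not tell look-alikes from the thing itself.
- r.outline_of(label, camera): "region" (384x512 bool, what is visible of it) and "bbox" ([left, top, right, bottom] in pixels, round what is visible of it).
The state is a dict: "t": time; "joints": joint angles; "qvel": joint speeds; "joint_efforts": joint torques, N m; "ee_pos": TCP position; "tool_rot": TCP orientation; "wrist_force": force on the tool from outside, world axes, zero at the start; "torque": the same for the moment, N m; "grip_width": opening from 0.0 (shut) to 1.0 (fully open); "gripper_force": force on a finger pad.
Only numpy, scipy, OpenCV 4.12 (cv2) and the standard library are available. Lean on these libraries where they do the work, as an engineer would, in place of code of your own. Each camera call takes 0.05 s, during which the arm holds its last target. There are 200 camera calls.

## Working session

There is one attempt and no reset: what is moved stays moved. The work goes in short steps, each a Python script; the robot and the scene stay as the last script left them, time stands still between calls to the robot, and variables do not carry over. Pictures are saved under pics/ and viewed, at most 10 in all, crops included, and the job is handed in when it is done.

```bash
mkdir -p pics; ls
python3 - <<'E'
from workcell import r
import cv2
for n in("scene","top"):
    cv2.imwrite(f"pics/{n}1.png",r.capture(n)); 
    ci=r.camera_info(n); print(n,ci)
    for l in ["stand","pan","brush","mirror","offcut1","bowl","paint_jar","clamp"]:
        for d in r.outline_of(l,n): print(l,round(d["confidence"],2),d["bbox"],d["region"].sum())
print(r.get_obs()["t"])
E
```

```text
pics
scene {'fx': 409.555837271142, 'fy': 409.555837271142, 'cx': 255.76008837160668, 'cy': 189.82229022841773, 'rvec': array([ 1.09347108,  2.45721198, -0.93738706]), 'tvec': array([ 0.35552645, -0.13273652,  1.93378436])}
stand 0.77 [190.9, 76.5, 267.0, 257.4] 5450
pan 0.59 [215.8, 239.7, 277.9, 289.3] 1787
brush 0.7 [303.5, 263.3, 365.4, 315.2] 807
mirror 0.66 [293.6, 250.7, 323.7, 283.9] 128
bowl 0.71 [139.6, 156.9, 171.8, 183.8] 539
paint_jar 0.73 [271.2, 303.6, 287.8, 322.8] 334
clamp 0.84 [347.5, 314.6, 369.5, 332.0] 285
top {'fx': 357.14965145010734, 'fy': 357.14965145010734, 'cx': 256.1360814693189, 'cy': 198.71921221778763, 'rvec': array([ 2.23040484, -1.97770515,  0.20374835]), 'tvec': array([-0.03799072,  0.55862401,  1.38392076])}
stand 0.81 [246.3, 163.3, 390.3, 262.9] 6671
pan 0.95 [223.6, 145.9, 276.3, 201.8] 1733
pan 0.71 [247.4, 163.9, 383.4, 263.6] 6580
brush 0.95 [153.3, 159.1, 180.8, 222.8] 548
mirror 0.65 [194.9, 175.1, 205.7, 227.5] 162
mirror 0.62 [154.4, 260.0, 212.9, 268.7] 197
mirror 0.48 [244.0, 160.4, 388.2, 260.4] 6886
bowl 0.97 [379.8, 184.5, 409.8, 214.6] 642
bowl 0.38 [194.9, 171.8, 202.3, 227.8] 176
paint_jar 0.72 [188.1, 140.5, 204.1, 153.6] 173
clamp 0.63 [130.8, 178.1, 152.0, 187.5] 190
0.9
```

Run:
```python
import cv2
a=cv2.imread("pics/top1.png")[120:300,110:430]
cv2.imwrite("pics/top1b.png",cv2.resize(a,None,fx=2.5,fy=2.5,interpolation=cv2.INTER_CUBIC))
a=cv2.imread("pics/scene1.png")[60:345,120:385]
cv2.imwrite("pics/scene1b.png",cv2.resize(a,None,fx=2.1,fy=2.1,interpolation=cv2.INTER_CUBIC))
```

```text
(no output)
```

View pics/top1b.png

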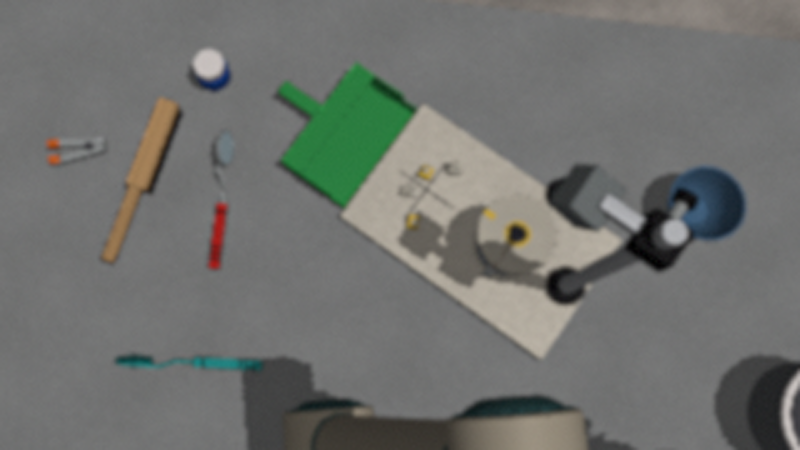

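View pics/scene1b.png

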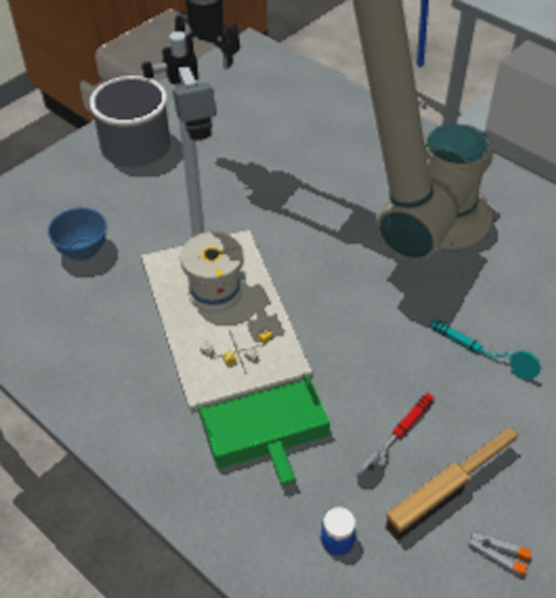

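Top view: the brush lies with its head at (168,103) and its handle end at (110,258). The red mirror has its grip at (218,236) and its head at (223,150). The board corners are (425,105), (343,215) and (543,358), with the cross at (425,185). The turquoise decoy is lower left.

```bash
cat > h.py <<'E'
from workcell import r
import cv2, numpy as np
def rays(ci,uv):
    R,_=cv2.Rodrigues(np.array(ci["rvec"],float)); t=np.array(ci["tvec"],float)
    uv=np.atleast_2d(np.array(uv,float))
    d=np.c_[(uv[:,0]-ci["cx"])/ci["fx"],(uv[:,1]-ci["cy"])/ci["fy"],np.ones(len(uv))]@R
    return -R.T@t,d
def at_z(ci,uv,z):
    c,d=rays(ci,uv); return c+d*((z-c[2])/d[:,2])[:,None]
def proj(ci,P):
    K=np.array([[ci["fx"],0,ci["cx"]],[0,ci["fy"],ci["cy"]],[0,0,1.]])
    return cv2.projectPoints(np.atleast_2d(np.array(P,float)),np.array(ci["rvec"]),np.array(ci["tvec"]),K,None)[0][:,0]
def Rz(a): c,s=np.cos(a),np.sin(a); return np.array([[c,-s,0],[s,c,0],[0,0,1.]])
def down(a): # tool down, closing axis y at world yaw a
    y=np.array([np.cos(a),np.sin(a),0]); z=np.array([0,0,-1.]); return np.c_[np.cross(y,z),y,z]
E
python3 - <<'E'
from h import *
ci=r.camera_info("top"); 
print(rays(ci,[[0,0]])[0])
o=lambda L:np.array(L)/2.5+[110,120]
for n,z,p in [("board",.018,[(425,105),(343,215),(543,358),(425,185)]),("brush",.056,[(168,103),(110,258)]),("mirror",.016,[(222,204),(214,268),(223,150)]),("mtop",.132,[(517,234),(488,213)]),("jar",.07,[(209,64)]),("clamp",0.01,[(55,152),(103,145)]),("pan",.045,[(360,67),(280,162)]),("panhandle",.03,[(285,90)]),("decoy",.02,[(120,358),(262,365)]),("bowl",.07,[(707,203)])]:
    print(n,at_z(ci,o(p),z).round(3).tolist())
w=r.camera_info("wrist"); s=r.get_obs(); c=rays(w,[[256,192]])
print("wrist cam in tool",s["tool_rot"].T@(c[0]-s["ee_pos"]),s["tool_rot"].T@c[1][0],w["fx"],s["tool_rot"])
E
```

```text
[ 0.26719622 -0.00623952  1.46877772]
board [[0.737, -0.051, 0.018], [0.532, 0.063, 0.018], [0.34, -0.284, 0.018], [0.599, -0.066, 0.018]]
brush [[0.678, 0.372, 0.056], [0.412, 0.421, 0.056]]
mirror [[0.527, 0.265, 0.016], [0.42, 0.262, 0.016], [0.619, 0.277, 0.016]]
mtop [[0.514, -0.208, 0.132], [0.541, -0.161, 0.132]]
jar [[0.748, 0.312, 0.07]]
clamp [[0.583, 0.559, 0.01], [0.605, 0.481, 0.01]]
pan [[0.782, 0.065, 0.045], [0.603, 0.176, 0.045]]
panhandle [[0.731, 0.187, 0.03]]
decoy [[0.259, 0.388, 0.02], [0.275, 0.161, 0.02]]
bowl [[0.612, -0.514, 0.07]]
wrist cam in tool [ 0.07888188 -0.00050463 -0.18001689] [-0.31497666  0.00900718  0.94911764] 321.9672344764347 [[ 9.50253501e-01  3.11477579e-01  3.92633587e-05]
 [ 3.11477582e-01 -9.50253490e-01 -1.43001888e-04]
 [-7.23173840e-06  1.48117701e-04 -9.99999989e-01]]
```

```bash
cat >> h.py <<'E'
def polar(rad,th,z): return np.array([rad*np.cos(th),rad*np.sin(th),z])
E
python3 - <<'E'
from h import *
th0=np.arctan2(-.546,.179); d=np.pi/2
r.move_to(polar(.30,th0,.30),down(th0-d))
r.move_to(polar(.30,.5,.30),down(.5-d))
print(r.get_obs()["t"])
for k,p in enumerate([(.53,.33,.30),(.50,.04,.30)]):
    try: r.move_to(np.array(p),down(-d))
    except r.PlanningError as e: print(e); break
    r.hold(.2)
    ci=r.camera_info("wrist"); im=r.capture("wrist"); cv2.imwrite(f"pics/w{k}.png",im); np.save(f"w{k}.npy",ci,allow_pickle=True)
    for l in (["brush","mirror"],["offcut1","stand","pan"])[k]:
        for q in r.outline_of(l,"wrist"): print(l,round(q["confidence"],2),q["bbox"]); np.save(f"m_{l}_{k}.npy",q["region"]) if q["confidence"]>.5 else 0
    cv2.imwrite(f"pics/w{k}b.png",cv2.resize(im,None,fx=1.5,fy=1.5,interpolation=cv2.INTER_CUBIC))
print(r.get_obs()["t"],r.get_obs()["joints"])
E
```

```text
4.0667
brush 0.55 [179.2, 18.5, 231.0, 232.1]
mirror 0.98 [285.4, 52.8, 302.7, 212.0]
mirror 0.59 [213.4, 283.2, 347.3, 320.8]
offcut1 0.88 [324.9, 42.2, 348.0, 66.1]
offcut1 0.77 [308.6, 112.4, 328.2, 130.6]
offcut1 0.7 [361.1, 33.0, 382.1, 51.8]
offcut1 0.64 [303.8, 76.2, 325.6, 87.3]
stand 0.72 [237.5, 0.9, 511.4, 242.5]
pan 0.7 [148.1, 0.0, 296.7, 109.9]
7.175 [-5.79456402e-02  1.20758328e-01  1.44912062e+00  5.38477130e-05
  1.57188507e+00  1.51186036e+00]
```

View pics/w0b.png

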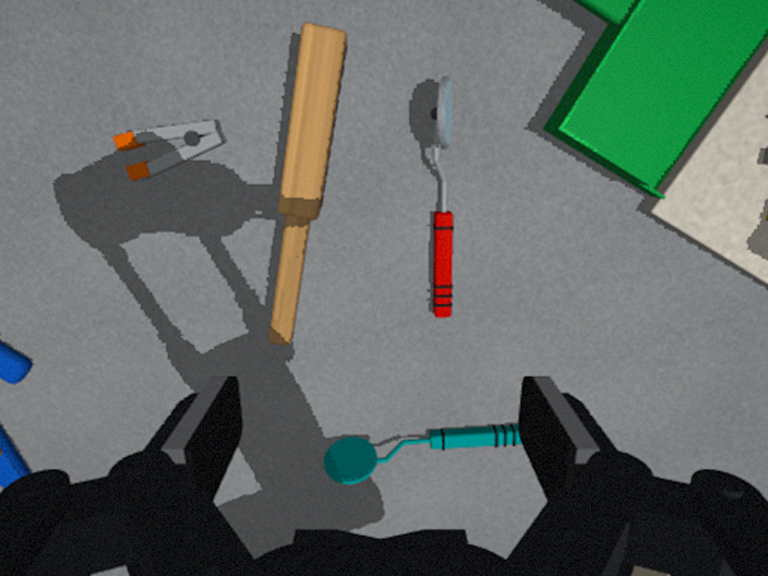

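View pics/w1b.png

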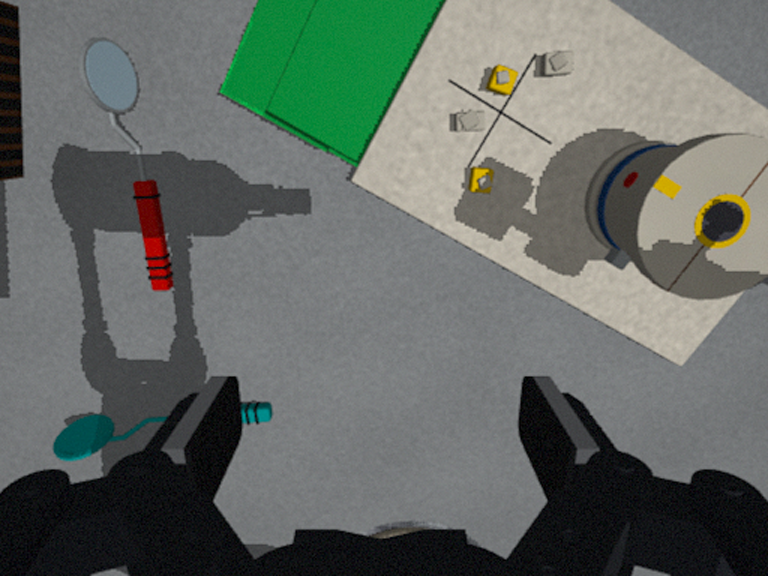

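Wrist views: the brush head spans (304,24)–(319,207) and the handle ends at (282,335). The mirror grip spans (443,212)–(443,316) with glass at (446,113). In view 2 the cross is at (501,112), and the offcuts are at (553,64), (502,79), (467,120) and (481,180). Fitting poses now.

```bash
cat > fit.py <<'E'
from h import *
from scipy.optimize import least_squares
def fit(obs,x0):
    f=lambda p:np.concatenate([(proj(ci,(Rz(p[2])@np.array(B,float).T/1000).T+[p[0],p[1],0])-np.array(uv)).ravel() for ci,B,uv in obs])
    s=least_squares(f,x0,loss="soft_l1"); return s.x,f(s.x).reshape(-1,2).round(1)
if __name__=="__main__":
    c0,c1=[np.load(f"w{k}.npy",allow_pickle=True).item() for k in(0,1)]; ct=r.camera_info("top")
    h=lambda L:(np.array(L)+.5)/1.5-.5
    t=lambda L:np.array(L)/2.5+[110,120]
    S=fit([(c1,[(0,0,18),(90,120,18),(-310,120,18),(-110,0,78)],h([(501,112),(353,180),(682,364),(631,180)])),
           (c0,[(90,120,18)],h([(653,211)])),(ct,[(90,120,18),(90,-120,18),(-310,120,18)],t([(343,215),(425,105),(543,358)]))],[.59,-.07,1.05])
    print("stand",S[0],S[1].tolist())
    Bf=fit([(c0,[(78,18,56),(78,-18,56),(-78,18,56),(-78,-18,56),(-205,11,56),(-205,-11,56)],h([(304,24),(346,31),(281,198),(319,206),(272,332),(292,334)]))],[.6,.39,-.17])
    print("brush",Bf[0],Bf[1].tolist())
    M=fit([(c0,[(55,9,16),(55,-9,16),(-55,9,16),(-55,-9,16),(145,0,32)],h([(434,212),(453,212),(434,315),(451,315),(447,113)])),
           (c1,[(55,9,16),(55,-9,16),(-55,9,16),(-55,-9,16),(145,0,32)],h([(134,182),(157,180),(151,290),(172,288),(112,76)]))],[.47,.26,0])
    print("mirror",M[0],M[1].tolist())
    P=at_z(c1,h([(553,64),(502,79),(467,120),(481,180)]),.03)
    print("offcuts",((P-[*S[0][:2],0])@Rz(S[0][2])).round(3).tolist())
    np.savez("poses.npz",S=S[0],B=Bf[0],M=M[0])
E
python3 fit.py
```

```text
stand [ 0.59359989 -0.0685313   1.06265473] [[1.0, -0.3], [-1.1, 0.2], [0.4, 2.2], [1.0, -0.6], [-0.6, 0.4], [-1.3, -0.2], [-0.6, -1.2], [-0.7, 0.4]]
brush [ 0.62215649  0.38611898 -0.18537704] [[-0.5, -14.8], [2.0, -13.1], [-1.3, 1.3], [0.5, 1.1], [-1.2, 0.4], [0.7, 1.7]]
mirror [0.47696935 0.26581892 0.03301129] [[0.7, 0.1], [0.5, -0.3], [0.6, 2.1], [0.8, 1.7], [0.4, -0.5], [-2.1, -1.0], [-4.8, -0.1], [0.3, 0.6], [-1.9, 1.6], [0.0, -0.8]]
offcuts [[-0.014, -0.051, 0.03], [0.017, -0.02, 0.03], [0.026, 0.023, 0.03], [-0.013, 0.06, 0.03]]
```

Run:
```python
from fit import *
c0=np.load("w0.npy",allow_pickle=True).item(); ct=r.camera_info("top")
h=lambda L:(np.array(L)+.5)/1.5-.5
for z in (46,56):
    print(fit([(c0,[(78,18,z),(78,-18,z),(-205,11,z),(-205,-11,z)],h([(304,24),(346,31),(271,340),(292,343)]))],[.6,.39,-.17]))
P=at_z(c0,h([(304,24),(346,31),(281,198),(319,206),(281,215),(316,218),(271,340),(292,343)]),.056);print(P.round(4).tolist())
im=cv2.imread("pics/w0.png")[5:240,165:320]; cv2.imwrite("pics/bz.png",cv2.resize(im,None,fx=2.5,fy=2.5))
```

```text
(array([ 0.60972845,  0.38865371, -0.1870703 ]), array([[-0.7, -1.1],
       [ 0.7,  0.4],
       [-0.4,  0.1],
       [ 0.4,  0.6]]))
(array([ 0.60881215,  0.38714971, -0.18671361]), array([[-0.7, -2. ],
       [ 1.4, -0.4],
       [-0.8,  3.5],
       [ 0.3,  4.1]]))
[[0.6867, 0.3897, 0.056], [0.6817, 0.3567, 0.056], [0.5506, 0.4164, 0.056], [0.5436, 0.3834, 0.056], [0.5356, 0.4173, 0.056], [0.533, 0.3865, 0.056], [0.415, 0.4345, 0.056], [0.4119, 0.4145, 0.056]]
```

View pics/bz.png

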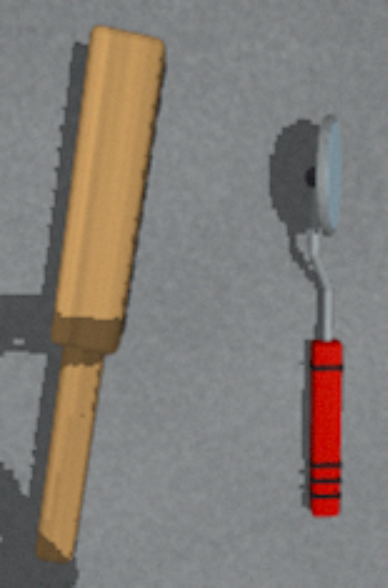

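```bash
cat >> h.py <<'E'
B=np.array([.6094,.388,-.187]); d=np.pi/2
def bgrip(b,z,gx=-.135):  # TCP for brush pose b with bristles at height z
    p=Rz(b[2])@[gx,0,0]+[b[0],b[1],z+.046-r.tcp_to_grasp]; return p
def spose(x,y):
    S=np.load("poses.npz")["S"]; p=Rz(S[2])@[x,y,0]+[S[0],S[1],0]; return np.array([p[0],p[1],S[2]-d])
def st(): o=r.get_obs(); print(round(o["t"],2),o["ee_pos"].round(4),"F",o["wrist_force"].round(1),"T",o["torque"].round(2),"w",round(o["grip_width"],3),round(o["gripper_force"],1))
E
python3 - <<'E'
from h import *
R=down(B[2]-d)
r.move_to(bgrip(B,.10),R); r.move_linear(bgrip(B,0),vel=.12); st()
r.grip(0.0); st()
r.move_linear(bgrip(B,.10),vel=.15); st()
cv2.imwrite("pics/g1.png",r.capture("wrist"))
E
```

```text
9.68 [0.4775 0.4135 0.0281] F [-0.2 -0.2  0.8] T [ 0.01 -0.05 -0.01] w 0.999 0.0
10.45 [0.4767 0.4131 0.0273] F [ 0.8 -0.9 -0.5] T [0.03 0.05 0.01] w -0.001 0.0
11.27 [0.4761 0.4126 0.1264] F [-0.4 -0.7  0.6] T [0.02 0.   0.  ] w 0.0 0.0
```

View pics/g1.png

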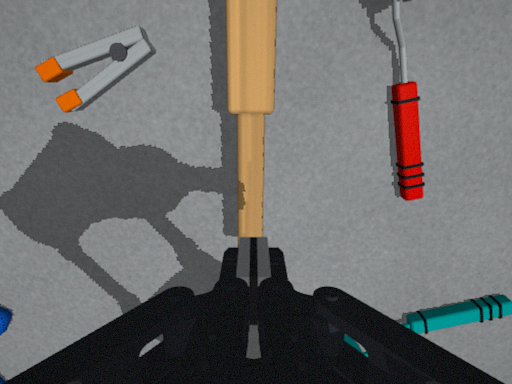

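The fingers closed on nothing; the brush is still flat with its handle running to (250,237) under the fingertips. Checking where it lies now.

Run:
```python
from h import *
ci=r.camera_info("wrist"); o=r.get_obs()
for z in (.036,.056): print(z,at_z(ci,[(228,110),(273,110),(228,0),(276,0),(240,235),(263,235)],z).round(4).tolist())
print("tcp px",proj(ci,[o["ee_pos"],[.476,.413,.046],[.412,.4245,.05]]).round(0).tolist())
cv2.imwrite("pics/t2.png",r.capture("top")); q=r.outline_of("brush","top"); print(q and q[0]["bbox"])
print(q and at_z(r.camera_info("top"),[(q[0]["bbox"][0],q[0]["bbox"][3]),(q[0]["bbox"][2],q[0]["bbox"][1])],.05).round(3))
a=cv2.imread("pics/t2.png")[130:230,120:230]
s=cv2.imread("pics/top1.png")[130:230,120:230]
cv2.imwrite("pics/t2b.png",cv2.resize(np.hstack([s,a]),None,fx=3.6,fy=3.6,interpolation=cv2.INTER_CUBIC))
```

```text
0.036 [[0.5381, 0.4216, 0.036], [0.5313, 0.3856, 0.036], [0.6154, 0.4051, 0.036], [0.6089, 0.3702, 0.036], [0.4261, 0.4342, 0.036], [0.4221, 0.4134, 0.036]]
0.056 [[0.5392, 0.4199, 0.056], [0.5329, 0.3865, 0.056], [0.6108, 0.4046, 0.056], [0.6048, 0.3723, 0.056], [0.4356, 0.4316, 0.056], [0.4319, 0.4122, 0.056]]
tcp px [[253.0, 222.0], [253.0, 183.0], [253.0, 254.0]]
[156.8, 158.1, 181.5, 219.0]
[[0.431 0.415 0.05 ]
 [0.695 0.358 0.05 ]]
```

View pics/t2b.png

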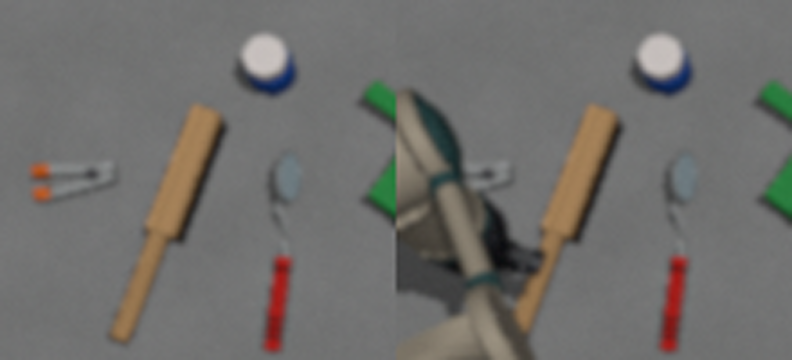

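Run:
```python
from h import *
o=r.get_obs(); T=o["ee_pos"]; R=o["tool_rot"]
w=r.camera_info("wrist"); print("tip +x face px",proj(w,[T+R@[.011,0,0],T+R@[.011,0,-.015],T+R@[-.011,0,0]]).round(0).tolist())
def box(b,x0,x1,y,z0,z1): return [(Rz(b[2])@[x,yy,z]+[b[0],b[1],0]) for z in(z0,z1) for x,yy in((x0,-y),(x1,-y),(x1,y),(x0,y))]
out=[]
for n,imn in(("scene",None),("top","pics/t2.png")):
    im=r.capture(n) if imn is None else cv2.imread(imn); ci=r.camera_info(n); k=6 if n=="scene" else 6
    c=proj(ci,[B[0]-.07,B[1],.06]).astype(int)[0]; x0,y0=c[0]-33,c[1]-48
    cr=cv2.resize(im[y0:y0+96,x0:x0+66],None,fx=k,fy=k,interpolation=cv2.INTER_CUBIC)
    f=lambda P:((proj(ci,P)-[x0,y0]+.5)*k).astype(int)
    for bx,col in((box(B,-.078,.078,.018,0,.056),(255,0,0)),(box(B,-.205,-.078,.011,.036,.056),(0,0,255))):
        q=f(bx)
        for s in(q[:4],q[4:]): cv2.polylines(cr,[s.reshape(-1,1,2)],True,col,1)
    a=f([T,T-[0,0,0.0]])[0]; cv2.drawMarker(cr,tuple(map(int,a)),(0,255,0),cv2.MARKER_CROSS,14,1)
    out.append(cr)
cv2.imwrite("pics/cmp.png",np.hstack(out)); print(out[0].shape)
```

```text
tip +x face px [[253.0, 205.0], [253.0, 214.0], [253.0, 238.0]]
(576, 396, 3)
```

View pics/cmp.png

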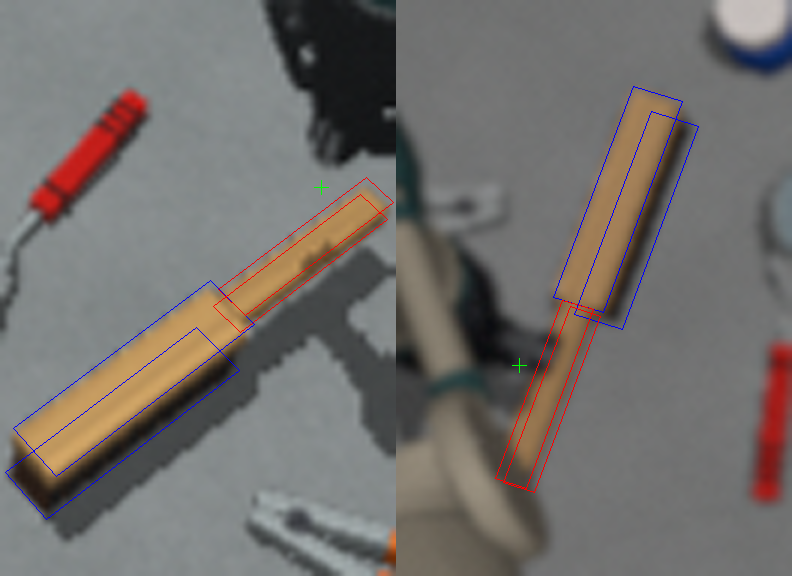

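The brush wireframe matches both views, but the visible fingertips, (330,163) left and (557,347) right, are off the reported TCP marker at (321,187) and (519,365). I'll triangulate the real tip.

Run:
```python
from fit import *
o=r.get_obs(); T=o["ee_pos"]
cs,ct=r.camera_info("scene"),r.camera_info("top")
P={}
for n,ci,u in(("s",cs,(330,163)),("t",ct,(557-396,347))):
    c=proj(ci,[B[0]-.07,B[1],.06]).astype(int)[0]; P[n]=np.array(u)/6-.5+[c[0]-33,c[1]-48]
f=lambda X:np.r_[proj(cs,X)[0]-P["s"],proj(ct,X)[0]-P["t"]]
s=least_squares(f,T); print("tip",s.x,"res",s.fun,"tcp",T, "diff tool", o["tool_rot"].T@(s.x-T))
# finger mask in wrist vs full joints
print(o["joints"],r.solve_ik(T,o["tool_rot"]))
# brush fit in wrist g1 vs B
w=r.camera_info("wrist")
print(proj(w,[(Rz(B[2])@[-.078,y,.056]+[B[0],B[1],0]) for y in(.018,-.018)]))
```

```text
tip [0.47935265 0.40029863 0.14283777] res [-4.1361521  -0.03095239 -4.1411608   1.79873529] tcp [0.47612694 0.41264381 0.12598627] diff tool [ 0.00543541  0.0115597  -0.01684076]
[6.03715795e-01 4.01115648e-01 1.48636164e+00 4.46096757e-06
 1.25658244e+00 2.36151930e+00] [6.03715795e-01 4.01115648e-01 1.48636164e+00 4.46096757e-06
 1.25658244e+00 2.36151930e+00]
[[228.71950011 114.49883452]
 [276.19970338 114.51460505]]
```

Both the scene triangulation and the wrist image put the tips about 17 mm behind the reported TCP, so the fingers closed over the handle's top edge. Retrying deeper, which is safe either way.

Run:
```python
from h import *
r.grip(1.0)
p=bgrip(B,0); p[2]=.008
r.move_linear(p,vel=.15); st()
r.grip(0.0); st()
```

```text
13.19 [0.4775 0.4136 0.0088] F [ 0.3  0.9 -0.4] T [ 0.06 -0.   -0.  ] w 0.999 0.0
13.8 [0.4769 0.4133 0.0084] F [-0.7 -0.3  2.7] T [-0.    0.07  0.02] w 0.233 62.2
```

```bash
cat >> h.py <<'E'
ZB=.0085
def bg(b,z): p=bgrip(b,z); p[2]=ZB+z; return p
E
python3 - <<'E'
from h import *
r.move_linear(bg(B,.10),vel=.2); st()
a=spose(-.062,.005); R=down(a[2]-d)
r.move_to(bg(a,.11),R); st()
ci=r.camera_info("wrist"); im=r.capture("wrist"); cv2.imwrite("pics/s1.png",im)
# where should the head rear edge show
Q=[(Rz(a[2])@[x,y,.056+.11]+[a[0],a[1],0]) for x,y in((-.078,.018),(-.078,-.018),(.078,.018),(.078,-.018))]
print(proj(ci,Q).round(0).tolist())
for p in Q: pass
v=im.copy()
for q in proj(ci,Q): cv2.circle(v,tuple(map(int,q)),3,(0,0,255),1) if abs(q).max()<600 else 0
t=r.capture("top"); ct=r.camera_info("top")
for q in proj(ct,Q): cv2.circle(t,tuple(map(int,q)),1,(0,0,255),-1)
t=cv2.resize(t[140:280,200:420],(512,326),interpolation=cv2.INTER_CUBIC)
cv2.imwrite("pics/s1b.png",np.vstack([v[:270],t]))
E
```

```text
14.45 [0.4757 0.4124 0.1072] F [-0.2 -0.7 -2.3] T [0.01 0.24 0.01] w 0.236 61.7
16.17 [ 0.4416 -0.0541  0.1185] F [ 0.2 -0.6 -2.5] T [ 0.1   0.14 -0.  ] w 0.232 61.7
[[211.0, 141.0], [298.0, 141.0], [188.0, -453.0], [325.0, -452.0]]
```

View pics/s1b.png

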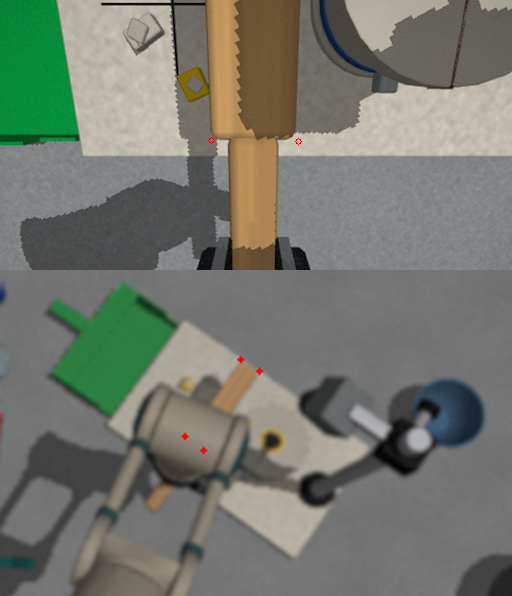

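Brush is held level: head rear edge at rows 138 versus 141 predicted, and its end matches in the top view. Next is the descent and sweep.

Run:
```python
from h import *
h=.0195
a=spose(-.062,.005); R=down(a[2]-d)
r.move_linear(bg(a,h),vel=.15); st()
b=spose(.02,.005); r.move_linear(bg(b,h),vel=.09); st()
b=spose(.112,.005); r.move_linear(bg(b,h),vel=.09); st()
r.move_linear(bg(b,.10),vel=.2)
c=spose(.11,.10); c[:2]+=[-.02,.12]
b2=B.copy(); 
r.move_to(bg(B,.10),down(B[2]-d)); st()
t=r.capture("top"); cv2.imwrite("pics/t3.png",t)
for n in("top",):
    for q in r.outline_of("offcut1",n):
        u=[(q["bbox"][0]+q["bbox"][2])/2,(q["bbox"][1]+q["bbox"][3])/2]
        S=np.load("poses.npz")["S"]; P=at_z(r.camera_info(n),u,.013)[0]; print(round(q["confidence"],2),((P-[S[0],S[1],0])@Rz(S[2])).round(3))
r.move_linear(bg(B,0.001),vel=.15); st(); r.grip(1.0); st()
r.move_linear(bg(B,.10),vel=.2); st()
r.capture("top"); print(r.outline_of("brush","top")[0]["bbox"])
```

```text
17.02 [ 0.4421 -0.0547  0.0284] F [ 0.1 -0.  -1.5] T [ 0.03  0.14 -0.  ] w 0.234 61.8
18.07 [0.4809 0.0169 0.028 ] F [-0.9  0.3 -1.3] T [0.08 0.11 0.04] w 0.242 61.8
19.25 [0.5262 0.0972 0.0283] F [0.2 0.4 1.2] T [-0.22 -0.37  0.02] w 0.239 62.2
21.02 [0.477  0.4117 0.1079] F [-0.1 -1.  -1.7] T [0.07 0.15 0.05] w 0.236 61.7
21.93 [0.4776 0.4131 0.01  ] F [ 0.1  0.6 -1.7] T [0.02 0.11 0.03] w 0.233 61.7
22.57 [0.4767 0.4131 0.0095] F [-0.2  0.1  0.1] T [-0.04 -0.01  0.02] w 1.003 0.0
23.22 [0.4761 0.4126 0.1077] F [ 0.8 -0.4 -1.2] T [ 0.03  0.03 -0.02] w 0.998 0.0
[154.6, 157.1, 182.5, 220.4]
```

Run:
```python
from h import *
r.move_to([.55,.16,.30],down(-d)); r.hold(.2)
ci=r.camera_info("wrist"); im=r.capture("wrist"); cv2.imwrite("pics/w3.png",im); np.save("w3.npy",ci,allow_pickle=True)
S=np.load("poses.npz")["S"]; L=lambda P:((P-[S[0],S[1],0])@Rz(S[2])).round(3)
for q in r.outline_of("offcut1","wrist"):
    u=[(q["bbox"][0]+q["bbox"][2])/2,(q["bbox"][1]+q["bbox"][3])/2]; print(round(q["confidence"],2),np.round(q["bbox"]),L(at_z(ci,u,.013)[0]))
# rectified map of board+pan: stand x -.10...25, y -.13...13
xs=np.arange(-.10,.30,.001); ys=np.arange(-.13,.13,.001)
X,Y=np.meshgrid(xs,ys,indexing="ij"); W=(Rz(S[2])@np.stack([X.ravel(),Y.ravel(),0*X.ravel()])).T+[S[0],S[1],.018]
uv=proj(ci,W).astype(np.float32).reshape(*X.shape,2)
cv2.imwrite("pics/rect3.png",cv2.resize(cv2.remap(im,uv[...,0],uv[...,1],cv2.INTER_LINEAR),None,fx=1.4,fy=1.4))
cv2.imwrite("pics/f10.png",np.hstack([cv2.resize(cv2.remap(im,uv[...,0],uv[...,1],cv2.INTER_LINEAR),None,fx=1.2,fy=1.2),cv2.resize(im,(480,480))]))
st()
```

```text
0.78 [310.  51. 333.  74.] [0.151 0.011 0.013]
0.68 [354.   5. 376.  26.] [ 0.133 -0.064  0.013]
0.65 [308.  93. 328. 114.] [0.127 0.059 0.013]
0.55 [337.  36. 356.  59.] [ 0.132 -0.02   0.013]
24.85 [0.5497 0.1607 0.2994] F [-0.6  0.2 -0. ] T [0.05 0.02 0.01] w 0.997 0.0
```

All four offcuts are in the pan, at stand x 0.127–0.151. Before taking the mirror I'll calibrate the true fingertip height with a gentle guarded touch on the table beside it.

Run:
```python
from h import *
M=np.load("poses.npz")["M"]; R=down(M[2]-d)
p=Rz(M[2])@[-.022,-.065,0]+[M[0],M[1],0]
r.grip(0.0)
r.move_to(p+[0,0,.05],R); f0=r.get_obs()["wrist_force"][2]
r.move_linear(p+[0,0,.006],vel=.15)
z=.006
while z>-.022:
    f=r.get_obs()["wrist_force"][2]-f0
    if f>4: break
    z-=.002; r.move_linear(p+[0,0,z],vel=.05)
st(); print(z,f)
r.move_linear(p+[0,0,.05],vel=.25); st()
```

```text
30.61 [ 0.457   0.2001 -0.0221] F [-0.4 -0.5  0.2] T [-0.04 -0.01 -0.02] w -0.004 0.0
-0.022000000000000006 -0.472006991151139
31.05 [0.4576 0.2003 0.0509] F [-0.5  0.8  0.2] T [-0.02  0.02  0.  ] w -0.006 0.0
```

Run:
```python
from h import *
M=np.load("poses.npz")["M"]; R=down(M[2]-d)
p=Rz(M[2])@[-.020,0,0]+[M[0],M[1],0]
r.grip(1.0); r.move_linear(p+[0,0,.05],vel=.25)
for z in(-.021,-.028,-.034):
    r.move_linear(p+[0,0,z],vel=.2); st()
    r.grip(0.0); st()
    o=r.get_obs()
    if o["grip_width"]>.1: break
    r.grip(1.0)
np.savez("grasp.npz",T=o["ee_pos"],R=o["tool_rot"])
```

```text
32.75 [ 0.4571  0.2645 -0.0209] F [0.7 0.2 0.3] T [ 0.01  0.01 -0.02] w 0.998 0.0
33.52 [ 0.4569  0.2652 -0.021 ] F [-0.9  0.4  0.2] T [-0.   -0.02  0.06] w -0.001 0.0
34.55 [ 0.4564  0.2649 -0.0285] F [-0.4  0.3 -0.2] T [-0.02  0.01 -0.07] w 1.001 0.0
35.18 [ 0.4571  0.2652 -0.0276] F [-1.  -0.6  3.4] T [-0.1   0.11  0.  ] w 0.182 59.0
```

```bash
cat > fin.py <<'E'
from h import *
z=np.load("poses.npz"); M=z["M"]; S=z["S"]; g=np.load("grasp.npz"); SR=Rz(S[2])
Rm=Rz(M[2]); Rm=Rz(np.arctan2(*(-g["R"][:2,1][::-1]))-d) if False else Rm
tb=Rm.T@(g["T"]-[M[0],M[1],0]); tb[1]=0; Rtb=Rm.T@g["R"]   # tool in mirror body
a=np.deg2rad(72.5); zb=np.array([np.cos(a),0,np.sin(a)]); xb=np.array([0,-1.,0]); Rb0=SR@np.c_[xb,np.cross(zb,xb),zb]
def target(dz=0,off=(0,0,0),Rb=Rb0):  # off: glass shift in stand frame
    v=SR@(np.array([0,0,.078+dz])+off)+[S[0],S[1],0]
    o=v-Rb@[.145,0,.032]; return o+Rb@tb, Rb@Rtb
def glass(T,R):  # glass centre, normal, x axis from tool pose
    Rb=R@Rtb.T; o=T-Rb@tb; return o+Rb@[.145,0,.032],Rb@[0,-np.cos(.2618),np.sin(.2618)],Rb[:,0]
E
python3 - <<'E'
from fin import *
print(tb, np.abs(Rtb).round(3).tolist())
P=target(.08); print(P, r.solve_ik(*P), r.solve_ik(*target()))
r.move_linear(g["T"]+[0,0,.10],vel=.2); st()
o=r.get_obs(); ci=r.camera_info("wrist"); im=r.capture("wrist"); cv2.imwrite("pics/w5.png",im); np.save("w5.npy",ci,allow_pickle=True)
c,n,x=glass(o["ee_pos"],o["tool_rot"]); print("pred glass px",proj(ci,[c]),c)
for q in r.outline_of("mirror","wrist"): print(round(q["confidence"],2),np.round(q["bbox"])); 
q=r.outline_of("glass","wrist"); print([(k["confidence"],np.round(k["bbox"])) for k in q])
E
```

```text
[-0.01982912  0.         -0.02763546] [[1.0, 0.0, 0.0], [0.0, 1.0, 0.0], [0.0, 0.0, 1.0]]
(array([ 0.44087164, -0.00399988,  0.10112465]), array([[ 8.73706333e-01, -4.64074052e-01, -1.45851015e-01],
       [-4.86453556e-01, -8.33247071e-01, -2.62796987e-01],
       [ 4.27331261e-04,  3.00557136e-01, -9.53763716e-01]])) [ 0.0641782   0.26954935  1.8140287  -0.27085537  1.23830128  2.25518492] [ 0.0641782   0.36554736  1.91548008 -0.29608567  1.04866889  2.31577636]
35.83 [0.4562 0.2648 0.0715] F [-0.1 -0.4 -1.9] T [ 0.02  0.07 -0.01] w 0.184 58.6
pred glass px [[ 254.42010884 -246.22489789]] [0.62104597 0.27030973 0.13074693]
0.67 [148. 366. 351. 382.]
0.62 [231.   0. 276. 320.]
[(0.8, array([148., 357., 355., 382.])), (0.74, array([231.,   2., 278., 318.]))]
```

Run:
```python
from fin import *
r.move_to(*target(.08)); r.move_linear(target()[0],vel=.12); r.hold(.3); st()
o=r.get_obs(); c,n,x=glass(o["ee_pos"],o["tool_rot"]); print("err stand mm",((c-[S[0],S[1],.078])@SR*1000).round(2),"n",(n@SR).round(4))
y=np.cross(n,x); ring=[c+.03*(np.cos(t)*x+np.sin(t)*y) for t in np.linspace(0,6.28,60)]
Rb=o["tool_rot"]@Rtb.T; O=o["ee_pos"]-Rb@tb; gp=[O+Rb@np.array(v) for v in((.055,.009,.016),(.055,-.009,.016),(-.055,-.009,.016),(-.055,.009,.016))]
out=[]
for nme in("scene","top"):
    im=r.capture(nme); cv2.imwrite(f"pics/f_{nme}.png",im); ci=r.camera_info(nme); q=proj(ci,[c])[0].round().astype(int); k=7; x0,y0=q-[28,40]
    print(nme,[(round(e["confidence"],2),np.round(e["bbox"])) for e in r.outline_of("mirror",nme)],proj(ci,[c]))
    cr=cv2.resize(im[y0:y0+80,x0:x0+56],None,fx=k,fy=k,interpolation=cv2.INTER_CUBIC); b=cr.copy()
    for P in(ring,gp): cv2.polylines(b,[((proj(ci,P)-[x0,y0]+.5)*k).round().astype(int).reshape(-1,1,2)],True,(255,0,255),1)
    out+= [b]
wi=r.capture("wrist"); cv2.imwrite("pics/f_wrist.png",wi)
cv2.imwrite("pics/fin.png",np.hstack(out)); print(np.hstack(out).shape)
```

```text
38.1 [ 0.4413 -0.004   0.0216] F [-0.4 -0.5 -1.6] T [ 0.2  -0.04  0.02] w 0.182 58.6
err stand mm [ 0.17 -0.28  0.68] n [-8.438e-01  6.000e-04  5.367e-01]
scene [(0.81, array([327., 215., 378., 239.])), (0.53, array([226., 209., 266., 226.])), (0.5, array([216., 241., 278., 292.]))] [[232.24962392 217.56028621]]
top [(0.69, array([254., 186., 289., 235.]))] [[281.46821454 192.03930148]]
(560, 784, 3)
```

View pics/fin.png

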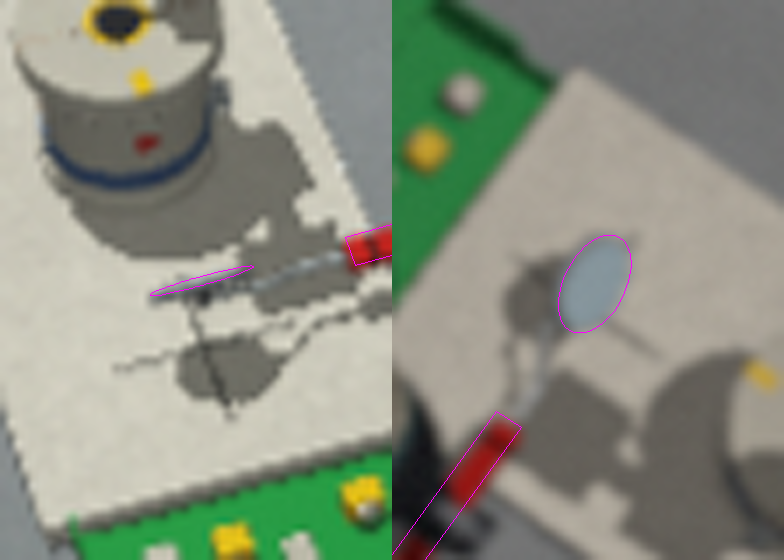

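The glass sits on the predicted ring in both views: scene (150–253, 266–296), top centre (595,284). Four offcuts lie in the green pan. I'll refine the stand pose offline using the cross lines.

Run:
```python
from h import *
S=np.load("poses.npz")["S"]
for k in(1,3):
    ci=np.load(f"w{k}.npy",allow_pickle=True).item(); g=cv2.imread(f"pics/w{k}.png").astype(np.float32).mean(2)
    def samp(x,y):
        W=(Rz(S[2])@np.stack([x.ravel(),y.ravel(),0*x.ravel()])).T+[S[0],S[1],.018]; uv=proj(ci,W).astype(np.float32)
        return cv2.remap(g,uv[:,0].reshape(x.shape),uv[:,1].reshape(x.shape),cv2.INTER_LINEAR,borderValue=255)
    u=np.arange(-.04,.0405,.001); v=np.arange(-.010,.0101,.0005)
    for nm in"xy":
        A,Bb=np.meshgrid(u,v,indexing="ij"); im=samp(A,Bb) if nm=="x" else samp(Bb,A)
        dk=np.clip(np.median(im,1,keepdims=True)-im-25,0,None); 
        ok=(dk.sum(1)>30)&((dk>0).sum(1)<10); cen=(dk*v).sum(1)/np.maximum(dk.sum(1),1e-6)
        if ok.sum()>8:
            c0=np.median(cen[ok]); ok&=abs(cen-c0)<.003; p=np.polyfit(u[ok],cen[ok],1); print(k,"line along",nm,ok.sum(),"offset mm",(p[1]*1e3).round(2),"slope deg",np.rad2deg(p[0]).round(2))
    # board long edge y=+.12, lip edge x=.09
    u=np.arange(-.25,.08,.004); v=np.arange(.108,.1325,.0005); A,Bb=np.meshgrid(u,v,indexing="ij"); im=samp(A,Bb)
    gr=np.diff(cv2.GaussianBlur(im,(5,1),0),axis=1); j=gr.argmin(1); ok=gr.min(1)<-4; e=v[j]+.00025
    if ok.sum()>8:
        ok&=abs(e-np.median(e[ok]))<.004; p=np.polyfit(u[ok],e[ok],1); print(k,"edge y",ok.sum(),(p[1]*1e3-120).round(2),"slope deg",np.rad2deg(p[0]).round(2))
```

```text
1 line along x 63 offset mm 1.2 slope deg -0.0
1 line along y 64 offset mm 1.42 slope deg -0.4
1 edge y 83 0.25 slope deg 0.11
3 line along x 81 offset mm 1.2 slope deg 0.09
3 line along y 80 offset mm 1.37 slope deg -0.15
3 edge y 83 0.25 slope deg 0.09
```

Run:
```python
from fin import *
r.move_linear(target(0,(.0012,.0010,-.0005))[0],vel=.05); r.hold(.6); st()
print(r.finish_job())
```

```text
39.2 [ 0.4406 -0.0025  0.0206] F [ 0.5  0.  -1. ] T [ 0.2  -0.09 -0.06] w 0.187 58.6
the job is handed in; nothing more can be done
None
```

I handed the job in at 39.2 s: all four offcuts are in the dustpan, the brush is back on the table clear of the board, and the mirror is held still. By my measurements its glass is within about 2 mm of the point above the cross and angled as specified. I didn't check the bench camera's own view of the dot.

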